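# Clear the wax plate with the scraper

## Task

Clear the wax plate. The hinged lid of the steel box beside it has been left ajar: swing it up until it stands about upright. Then take the scraper out of its stand and use its blade to push all five chips of hardened wax off the plate's open side into the box. Afterwards stand the scraper upright in the slot of its stand again, blade fully home, and close the lid. Do not touch the chips with the fingers, and leave the other things on the worktop where they are.

Things in the scene. Friction and masses are not known exactly. Their poses are not given: they have to be found in the camera images.
- wax_plate: electric wax plate, fixed: white housing with a flat steel top, 160 (x) x 182 (y) mm. Origin under its centre on the worktop; x points to the open side, z up. The flat top lies at z = 56 mm; rims 5 mm thick and 8 mm high stand on the -x side and both y sides (inner faces at x = -75 mm and y = +-86 mm), and the side at x = +80 mm is open. Chips pushed over it drop into the steel box.
- steel_box: stainless box with a hinged lid, fixed, 128 (x) x 220 (y) x 66 mm with the handle, standing against the open side of the wax plate (3 mm gap). Origin under its centre on the worktop; its x points away from the plate, parallel to the plate's x. Inside sits a fixed white plastic liner: open space x -57 to 54 mm, y +-103 mm, floor at z = 11 mm; the steel wall tops are at z = 42 mm.
- steel_box_lid (a joint): angle of the box lid, 0 closed, 1.57 standing upright, up to 1.83; it starts ajar at 0.6 to 0.9. It turns about the box's +y axis through point lid_hinge. The hinge is stiff (0.2 N m), so the lid stays at any angle; at 0 its top is a flat plate at z = 43 to 45 mm reaching 125 mm from the hinge towards the wax plate, with a skirt 11 mm deep round its edge.
- lid_handle (a point): middle of the top of the bow handle in the middle of the lid; moves with the lid (axes parallel to the box's when closed). The handle is an upright fin 5 mm thick (box x), 64 mm long (box y), 22 mm high above the lid.
- lid_hinge (a point): middle of the lid's hinge line, at the box's side away from the plate: 61 mm from the box origin along box x, 43 mm above the worktop; the hinge line runs along box y.
- stand: scraper stand, fixed: white plastic block 44 (x) x 124 (y) x 48 mm on a foot 66 x 130 mm. Origin under its centre on the worktop, z up. One slot in its top, 8 mm (x) by 106 mm (y), 40 mm deep, mouth chamfered 3 mm.
- slot (a point): middle of the bottom of the stand's slot, 8 mm above the worktop (slot mouth 40 mm higher); axes as the stand.
- scraper: hand scraper, 0.18 kg, standing in the slot of the stand at the start: steel blade 4 mm thick (x), 100 mm wide (y), 64 mm high, under a grey bar grip 24 (x) x 106 (y) x 34 mm. Origin at the middle of the blade's lower edge, z up towards the grip; the middle of the grip lies at z = 79 mm, its top at 96 mm. The same either way round.
- chip_0: loose flat chip of hardened honey-coloured wax, 30 to 40 mm across, 7 to 8 mm thick, about 12 g, lying on the wax plate. Origin at the middle of its underside.
- chip_1: loose flat chip of hardened honey-coloured wax, 30 to 40 mm across, 7 to 8 mm thick, about 12 g, lying on the wax plate. Origin at the middle of its underside.
- chip_2: loose flat chip of hardened honey-coloured wax, 30 to 40 mm across, 7 to 8 mm thick, about 12 g, lying on the wax plate. Origin at the middle of its underside.
- chip_3: loose flat chip of hardened honey-coloured wax, 30 to 40 mm across, 7 to 8 mm thick, about 12 g, lying on the wax plate. Origin at the middle of its underside.
- chip_4: loose flat chip of hardened honey-coloured wax, 30 to 40 mm across, 7 to 8 mm thick, about 12 g, lying on the wax plate. Origin at the middle of its underside.
- jar: white cream jar with lid, 88 mm across, 64 mm high, standing beside the scraper stand; not part of the work. Origin under its centre.
- timer: white square timer with a knob, 62 x 62 x 36 mm, near the front edge; not part of the work. Origin under its centre.
- thermometer: white digital thermometer, 148 mm long, lying near the front edge on the left; not part of the work. Origin under its middle.
- cup: small round mixing cup, 69 mm across, 32 mm high, behind the work; not part of the work. Origin under its centre.
- electrode: disc electrode with a short stem, 35 mm across, 46 mm high, back left beside the drawers; not part of the work. Origin under its centre.

How it is judged:
By the outcome, as a careful person would: the job done as asked, in the order asked, and still so for the second after the job is handed in, with the robot touching nothing.
It also fails if it takes over 67 s, if anything falls off the work surface, if the arm or the gripper's body presses on something with over 40 N, if the wrist force passes 120 N, or if a joint passes its speed limit or range.

## Robot

A 6-joint arm with a two-finger parallel gripper is mounted at the origin on a cart in front of the work surface, level with it; the furniture and walls round the work are solid. World frame = base frame: x ahead of the robot, y to its left, z up, the work surface at z = 0. Lengths are in m, angles in rad, forces in N, time in s.
With the tool pointing down it reaches from about 0.35 to 0.775 m from the base axis. Payload 7.3 kg.
Tool frame: the origin (TCP) lies midway between the tips of the shut fingers; the grasp point (between the pads) lies 19 mm behind it (tcp_to_grasp is the distance from the TCP to the grasp point, in m); z points along the fingers, y is the line along which they close (so a half turn about z gives the same grasp; the last joint's range is limited). The gripper opens to 92 mm and grips with 3 to 60 N. Pads are 19 mm wide; open, the fingers measure 130 mm over their backs; the gripper's body (75 mm by 190 mm) begins 47 mm behind the grasp point.
Start: joints at [1.038, 0.342, 1.524, -0, 1.275, -0.146], TCP at [0.198, 0.486, 0.227] pointing down, gripper open.
Joint ranges: [-2.53, 2.53], [-0.77, 2.02], [0.04, 2.7], [-1, 4.14], [0.28, 2.66], [-3.11, 3.11]. Speed limits (rad/s): [2.57, 2.57, 3.14, 3.14, 3.14, 3.14].

## Interface

Orientations are given as [roll, pitch, yaw] about the fixed x, y, z axes, in that order (R = Rz(yaw) Ry(pitch) Rx(roll)).
In Python, from cell import observe, read_camera, calibration, hand_in, tcp_to_grasp gives the robot as it stands.
- The arm moves only by the tool send_rows, never from a script. Its argument "targets" is a list of rows, each a list of 5 numbers: the opening, from 0 (shut) to 1 (fully open), then the shift along the world's x, y, z in m, then the turn about the world's z in rad. A call has 1 to 5 rows; each row shifts and turns the commanded pose from where the row before left it; what a row does not reach is not made up. A row lasts 1/10 s, in which the tool goes at most 50 mm and 8.59 degrees, less where a joint would pass 70% of its speed; a pose out of reach is approached as far as the arm can. A call is refused whole if a number of a shift passes 0.05 or a number of a turn 0.15, either way. A call with a gripper value outside its range is refused whole. The fingers move at their own pace and stop on an object; "grip_force" is the grip in N (left out, the last holds). Time passes only in rows, so rows that do not move let the fingers close. It gives the time, the measured TCP pose, the force, the opening and the grip force at its end, in the units of the state.
- observe(): the state, without advancing time (a new reading comes with each control period).
- read_camera(name): name is "scene" or "top" or "wrist"; returns (picture, depth): 384x512x3 uint8, red, green, blue; 384x512 float32, m along the optical axis (not along the pixel's ray), 0 where there is no reading.
- calibration(name): a dict with "intrinsics" (3x3 intrinsics, pixels), "world_to_cam" (4x4, takes a point from world to camera coordinates); the wrist camera has in their place "hand_eye" (4x4, takes a point from camera to tool coordinates, whose origin is the TCP and whose axes are the flange's). Camera axes: x right, y up, looking along -z (the intrinsics and any distortion apply to the point x, -y, -z); pixel columns grow to the right and rows downward; lengths in m; the calibration is good to about 2 mm. A picture is of the moment at which its call begins: read the wrist's pose just before it. calibration takes no time and is no camera call.
- hand_in(): hands the job in; it is judged then, once.
The state is a dict: "time": time; "qpos": joint angles; "qvel": joint speeds; "joint_efforts": joint torques, N m; "tool_pos": TCP position; "tool_rot": TCP orientation; "contact_force": force on the tool from outside, world axes, zero at the start; "torque": the same for the moment, N m; "opening": finger opening in m; "grip_force": force on a finger pad.
Only numpy, scipy, OpenCV 4.12 (cv2) and the standard library are available. Lean on these libraries where they do the work, as an engineer would, in place of code of your own. Each camera call takes 0.05 s, during which the arm holds its last target. There are 200 camera calls.

## Working session

There is one attempt and no reset: what is moved stays moved. The work goes in short steps, Python scripts to look and compute and a tool call to move; the robot and the scene stay as the last step left them, time stands still between calls to the robot, and variables do not carry over. Pictures are saved under pics/ and viewed, at most 10 in all, crops included, and the job is handed in when it is done.

Besides the shell and the picture viewer there is one more tool, called by a JSON object that holds its "op" and its "data", one argument or row to a line. send_rows: Moves the arm, as the interface text tells. Its arguments: {"type":"object","properties":{"targets":{"type":"array","items":{"type":"array","items":{"type":"number"}}},"grip_force":{"type":"number"}},"required":["targets"]}

```bash
mkdir -p pics; ls
cat > h.py <<'E'
import numpy as np, cv2
from cell import observe, read_camera, calibration, hand_in, tcp_to_grasp
from scipy.spatial.transform import Rotation as R
def cam2world(name, st=None):
    c=calibration(name)
    if 'world_to_cam' in c: return c['intrinsics'], np.linalg.inv(np.array(c['world_to_cam']))
    T=np.eye(4); T[:3,:3]=R.from_euler('xyz',st['tool_rot']).as_matrix(); T[:3,3]=st['tool_pos']
    return c['intrinsics'], T@np.array(c['hand_eye'])
def cloud(d,K,T):
    K=np.array(K); v,u=np.mgrid[:d.shape[0],:d.shape[1]]
    p=np.stack([(u-K[0,2])/K[0,0]*d,-(v-K[1,2])/K[1,1]*d,-d],-1)
    w=p@T[:3,:3].T+T[:3,3]; w[d<=0]=np.nan; return w
def look(name):
    st=observe(); im,d=read_camera(name); K,T=cam2world(name,st); return im,d,cloud(d,K,T),st
E
python3 - <<'E'
from h import *
print(observe()); print(tcp_to_grasp)
for n in ['top','scene','wrist']:
    im,d,w,st=look(n); cv2.imwrite(f'pics/{n}0.png',im[...,::-1]); np.savez(f'{n}0.npz',im=im,d=d,w=w)
    print(n,calibration(n))
E
```

```text
pics
{'time': 0.0, 'qpos': array([ 1.03798609e+00,  3.42704970e-01,  1.52500908e+00,  1.80592777e-05,
        1.27537439e+00, -1.45973914e-01]), 'qvel': array([ 3.83675888e-04, -4.69011957e-04, -8.17733317e-06, -6.33249424e-05,
        8.55630672e-04,  6.80149813e-04]), 'joint_efforts': array([ 2.68874510e-04, -4.31248319e+01, -2.44213575e+01,  7.17106042e-02,
        5.60665154e-02, -9.83144105e-05]), 'tool_pos': array([0.19782023, 0.48587764, 0.22605694]), 'tool_rot': array([-3.14011529e+00, -2.34655949e-04,  2.75475089e+00]), 'contact_force': array([-0.57956712, -0.30405453, -0.12834385]), 'torque': array([ 0.00763097,  0.04334481, -0.00284978]), 'grip_force': 0.0, 'opening': 0.09185176460847062}
0.0188
top {'intrinsics': array([[411.22556346,   0.        , 250.52728146],
       [  0.        , 411.22556346, 197.48316527],
       [  0.        ,   0.        ,   1.        ]]), 'world_to_cam': array([[ 0.11122197, -0.99378848,  0.00375869,  0.02336386],
       [ 0.97354354,  0.10971431,  0.20043889, -0.51378147],
       [-0.19960624, -0.01863396,  0.979699  , -0.81988022],
       [ 0.
[... 319 characters left out ...]
21637, -0.32018548,  0.77332755, -0.31519898],
       [-0.66433336,  0.3958687 ,  0.63399461, -0.65977245],
       [ 0.        ,  0.        ,  0.        ,  1.        ]])}
wrist {'intrinsics': array([[276.25075824,   0.        , 256.05830603],
       [  0.        , 276.25075824, 191.81263711],
       [  0.        ,   0.        ,   1.        ]]), 'hand_eye': array([[-9.35311154e-05,  9.66814040e-01,  2.55481121e-01,
         6.86289806e-02],
       [ 9.99999675e-01,  2.94886686e-04, -7.49838199e-04,
         4.71916047e-04],
       [-8.00292080e-04,  2.55480968e-01, -9.66813754e-01,
        -1.57909345e-01],
       [ 0.00000000e+00,  0.00000000e+00,  0.00000000e+00,
         1.00000000e+00]])}
```

View pics/top0.png

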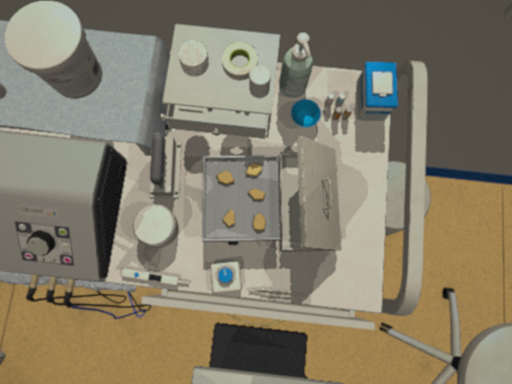

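View pics/scene0.png

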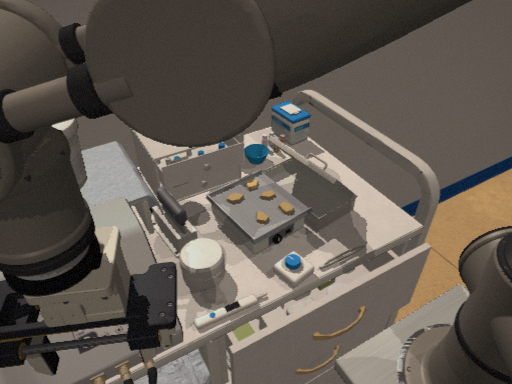

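The top view shows the plate at about (242,198), the box with its ajar lid at (315,195), the scraper in its stand at (163,163), and five chips at (225,177), (254,170), (257,195), (229,218) and (259,222). The scene view agrees. Next I'll measure using the depth data.

```bash
cat > m.py <<'E'
from h import *
z=np.load('top0.npz'); im,w=z['im'],z['w']; Z=w[...,2]
def reg(m,name):
    m=m.astype(np.uint8); n,l,s,c=cv2.connectedComponentsWithStats(m)
    for i in range(1,n):
        if s[i,4]>60:
            P=w[l==i]; r=cv2.minAreaRect((P[:,:2]*1000).astype(np.float32))
            print(name,s[i,4],'px',c[i].round(),'ctr',np.round(P.mean(0),4),'rect',np.round(r[0],1),np.round(r[1],1),round(r[2],1),'z',np.round(np.percentile(P[:,2],[5,50,95]),3))
U=np.zeros(Z.shape,bool); U[120:300,110:360]=1
hsv=cv2.cvtColor(im,cv2.COLOR_RGB2HSV)
print('table',np.nanmedian(Z[262:280,300:350]))
reg(U&(abs(Z-.056)<.005),'top56')
reg(U&(abs(Z-.064)<.003),'rim')
chip=U&(hsv[...,1]>90)&(hsv[...,0]>8)&(hsv[...,0]<30)&(Z>.05)&(Z<.08); reg(cv2.erode(chip.astype(np.uint8),np.ones((1,1))),'chip')
reg(U&(abs(Z-.096-.008)<.006),'grip')
reg(U&(abs(Z-.048)<.003),'stand')
reg(U&(abs(Z-.011)<.004),'floor')
for v in range(140,260,10): print(v,[int(1000*x) if x==x else -1 for x in Z[v,272:345:4]])
for v in range(125,210,6): print(v,[int(1000*x) if x==x else -1 for x in Z[v,140:190:3]])
E
python3 m.py
```

```text
table -0.00026254604722658614
top56 337 px [334. 198.] ctr [ 0.5267 -0.0947  0.0561] rect [527.8 -94.7] [218.8  12.5] 7.4 z [0.051 0.056 0.061]
top56 5211 px [241. 198.] ctr [0.5039 0.1007 0.0559] rect [506.8 100.4] [178.8 156.5] 7.3 z [0.053 0.056 0.059]
top56 200 px [158. 229.] ctr [0.4191 0.2632 0.0581] rect [425.3 272.3] [81.6 87.2] 44.7 z [0.054 0.058 0.061]
rim 71 px [330. 166.] ctr [ 0.5922 -0.0791  0.0638] rect [591.1 -79.2] [88.6  7.9] 8.8 z [0.061 0.064 0.067]
rim 484 px [224. 204.] ctr [0.4878 0.1334 0.0635] rect [504.4 102.6] [182.  158.5] 7.3 z [0.061 0.063 0.066]
rim 133 px [254. 169.] ctr [0.5675 0.0805 0.0633] rect [567.5  80.2] [29.5 26. ] 82.7 z [0.061 0.063 0.066]
rim 144 px [225. 177.] ctr [0.5433 0.1387 0.0634] rect [544.1 139.4] [28.7 30.1] 25.0 z [0.061 0.063 0.065]
rim 100 px [257. 194.] ctr [0.5156 0.0684 0.0631] rect [515.1  68.5] [32.  19.3] 68.3 z [0.061 0.063 0.065]
rim 1097 px [153. 224.] ctr [0.4273 0.274  0.0631] rect [427.6 273.8] [80.3 80.9] 82.4 z [0.061 0.063 0.065]
rim 94 px [333. 228.] ctr [ 0.4605 -0.0959  0.0639] rect [462.3 -96.3] [89.4  8.8] 
[... 3198 characters left out ...]
 101, 101, 80, 46, 48, 35, 6, 3, 2, -3, 0]
155 [-2, 3, 4, 6, 100, 101, 102, 100, 77, 47, 46, 35, 8, 5, 2, -1, -2]
161 [1, 0, -3, -1, 104, 105, 101, 97, 45, 48, 46, 27, 3, 3, 0, 1, 0]
167 [2, 0, 0, 1, 104, 103, 103, 96, 44, 48, 46, 28, 5, 2, 0, -3, 0]
173 [1, 0, 0, 3, 102, 103, 99, 96, 50, 48, 47, 25, 3, 3, 0, 0, 0]
179 [1, 0, -1, 0, 102, 101, 101, 92, 47, 47, 49, 22, 3, 3, 0, -1, -1]
185 [0, 0, 0, 0, 49, 50, 60, 46, 48, 48, 49, 18, 2, 3, 0, 1, 2]
191 [0, 0, 1, 0, 48, 45, 47, 46, 46, 48, 49, 13, 2, 1, 1, 0, 1]
197 [-2, 0, -1, 0, 2, 2, 2, 4, 5, 5, 3, 4, 5, 0, 2, 2, 0]
203 [0, -2, -1, 0, 0, -1, 1, 0, 2, 0, 1, -1, 2, 1, 1, -2, -3]
209 [0, 64, 61, 62, 64, 63, 61, 64, 61, 59, 2, 0, 0, 2, 0, -1, 0]
```

Run:
```python
from h import *
w=np.load('top0.npz')['w'].reshape(-1,3); w=w[~np.isnan(w[:,0])]
ys=np.arange(.55,-.3,-.05); print('x\\y ',[f'{y:.2f}' for y in ys])
for x in np.arange(.80,.1,-.05):
    row=[]
    for y in ys:
        m=(abs(w[:,0]-x)<.025)&(abs(w[:,1]-y)<.025); row.append(int(1000*np.percentile(w[m,2],98)) if m.sum()>3 else -9)
    print(f'{x:.2f}',*[f'{r:4d}' for r in row])
m=(w[:,0]>.50)&(w[:,0]<.615)&(w[:,1]>.17)&(w[:,1]<.39)&(w[:,2]>.115); P=w[m]; print(len(P),P.min(0) if len(P) else 0,P.max(0) if len(P) else 0)
c=np.array([.505,.1025]); a=np.deg2rad(-82.7); Rm=np.array([[np.cos(a),-np.sin(a)],[np.sin(a),np.cos(a)]])
for p in [(.567,.080),(.543,.1385),(.515,.0685),(.457,.1185),(.456,.058)]: print((np.array(p)-c)@Rm)
```

```text
x\y  ['0.55', '0.50', '0.45', '0.40', '0.35', '0.30', '0.25', '0.20', '0.15', '0.10', '0.05', '-0.00', '-0.05', '-0.10', '-0.15', '-0.20', '-0.25']
0.80   -9   -9  263  118  118  138  183  184  167  167  152  198    2    2   93  118  127
0.75  267  268  268  267  119  118  186  187  167  201  143  192   43   45   92  123  130
0.70  266  268  268  267  118  117  144  172  143  202  201   31   31   13    2  124  130
0.65  119  267  267  265  118  116  142  142  142  142  142  126  111   58    2  121  131
0.60  118  118  119  118  118  117   99   64  110   65   63  134  119   67    2    3  131
0.55  155  155  155  155  152  105  103   64   65   65   63  134  125  105    2    2  131
0.50  161  161  161  160  157  103  102   64   58   62   64  134  132  105    2    2  131
0.45  163  164  163  163  160   65   65   62   64   64   66  131  135   87    2    2  132
0.40  145  147  147  146  138   65   65    3   64   64   64   55  133   83    2    2  132
0.35  105  128  128  105   98   13   12    3   36   37    3    3    3    2    2  100  128
0.30   66   65   65   65   59   14   15   12   23   24    9    8    6    2    2   34  105
0.25   -9   33   33 -815   -9  -31  -30  -30  -31  -31  -30  -30  -31  -30  -30  -30   -9
0.20 -782 -809 -134  308 -811 -812 -812 -813 -811 -813 -811 -812 -810 -811 -812 -811 -811
0.15 -811 -810 -804 -812 -811 -811 -811 -719    2    2    2    2    1    0   -9 -724 -812
1124 [0.50000411 0.31714772 0.1150185 ] [0.61497031 0.3899343  0.1594385 ]
[0.03019563 0.0586385 ]
[-0.03087974  0.04226631]
[0.03499506 0.00559875]
[-0.02196941 -0.0455779 ]
[ 0.03791314 -0.0542572 ]
```

Run:
```python
from h import *
w=np.load('top0.npz')['w'].reshape(-1,3); w=w[~np.isnan(w[:,0])]
for x in np.arange(.46,.64,.01):
    r=[]
    for z in np.arange(.10,.17,.01):
        m=(abs(w[:,0]-x)<.006)&(abs(w[:,2]-z)<.006)&(w[:,1]>.3)&(w[:,1]<.5); r.append(round(w[m,1].min(),3) if m.sum() else None)
    print(round(x,2),r)
```

```text
0.46 [np.float64(0.363), np.float64(0.363), np.float64(0.363), np.float64(0.363), np.float64(0.365), np.float64(0.366), np.float64(0.366), np.float64(0.391)]
0.47 [np.float64(0.362), np.float64(0.363), np.float64(0.363), np.float64(0.363), np.float64(0.366), np.float64(0.366), np.float64(0.367), np.float64(0.42)]
0.48 [np.float64(0.363), np.float64(0.363), np.float64(0.363), np.float64(0.363), np.float64(0.366), np.float64(0.366), np.float64(0.367), None]
0.49 [np.float64(0.362), np.float64(0.363), np.float64(0.363), np.float64(0.363), np.float64(0.366), np.float64(0.367), np.float64(0.369), None]
0.5 [np.float64(0.362), np.float64(0.362), np.float64(0.363), np.float64(0.362), np.float64(0.366), np.float64(0.366), np.float64(0.369), None]
0.51 [np.float64(0.363), np.float64(0.363), np.float64(0.363), np.float64(0.362), np.float64(0.366), np.float64(0.366), np.float64(0.369), None]
0.52 [np.float64(0.362), np.float64(0.362), np.float64(0.363), np.float64(0.363), np.float64(0.366), np.float64(0.366), np.float64(0.37), None]
0.53 [np.float64(0.363), np.float64(0.362), np.float64(0.363),
[... 492 characters left out ...]
 None, None]
0.57 [np.float64(0.367), np.float64(0.367), np.float64(0.367), np.float64(0.368), np.float64(0.37), np.float64(0.371), None, None]
0.58 [np.float64(0.304), np.float64(0.309), np.float64(0.316), None, None, None, None, None]
0.59 [np.float64(0.304), np.float64(0.309), np.float64(0.315), None, None, None, None, None]
0.6 [np.float64(0.302), np.float64(0.308), np.float64(0.315), None, None, None, None, None]
0.61 [np.float64(0.304), np.float64(0.308), np.float64(0.317), None, None, None, None, None]
0.62 [np.float64(0.303), np.float64(0.308), np.float64(0.317), None, None, None, None, None]
0.63 [np.float64(0.303), np.float64(0.308), np.float64(0.315), None, None, None, None, None]
```

View pics/wrist0.png

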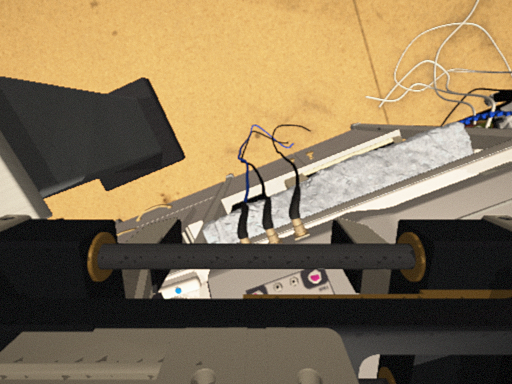

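Run:
```python
from h import *
for n in ['wrist','scene']:
    w=np.load(n+'0.npz')['w'].reshape(-1,3); st=observe()
    t=(w-st['tool_pos'])@R.from_euler('xyz',st['tool_rot']).as_matrix()
    print(n)
    for z0 in np.arange(-.20,.02,.02):
        m=(abs(t[:,2]-z0)<.01)&(abs(t[:,0])<.12)&(abs(t[:,1])<.15)
        if m.sum()>20: print(round(z0,2),m.sum(),np.percentile(t[m],[0.5,99.5],axis=0).round(3)[:,:2].tolist())
```

```text
wrist
-0.12 12375 [[0.021, -0.049], [0.027, 0.017]]
-0.1 25128 [[-0.004, -0.062], [0.034, 0.068]]
-0.08 27803 [[-0.023, -0.078], [0.037, 0.079]]
-0.06 1644 [[-0.028, -0.085], [0.037, 0.086]]
-0.04 1186 [[-0.01, -0.062], [0.012, 0.063]]
-0.02 1229 [[-0.009, -0.062], [0.012, 0.063]]
-0.0 440 [[-0.004, -0.058], [0.012, 0.059]]
scene
-0.2 1627 [[-0.01, -0.039], [0.039, 0.021]]
-0.18 1866 [[-0.014, -0.036], [0.037, 0.032]]
-0.16 2674 [[-0.036, -0.049], [0.037, 0.02]]
-0.14 893 [[-0.022, -0.049], [0.026, 0.017]]
-0.12 1442 [[-0.023, -0.061], [0.026, 0.018]]
-0.1 5035 [[-0.036, -0.094], [0.036, 0.073]]
-0.08 2953 [[-0.025, -0.086], [0.036, 0.071]]
-0.06 112 [[-0.024, -0.086], [0.036, 0.05]]
-0.04 257 [[-0.01, 0.046], [0.011, 0.065]]
-0.02 449 [[-0.009, -0.062], [0.011, 0.064]]
-0.0 150 [[-0.01, -0.057], [0.011, 0.059]]
```

Run:
```python
from h import *
st=observe(); M=R.from_euler('xyz',st['tool_rot']).as_matrix()
for n in ['wrist','scene']:
    w=np.load(n+'0.npz')['w'].reshape(-1,3); t=(w-st['tool_pos'])@M
    t=t[(abs(t[:,0])<.05)&(abs(t[:,1])<.11)&(t[:,2]>-.13)]
    for a in np.arange(.06,.10,.004):
        for s in (1,-1):
            q=t[(abs(s*t[:,1]-a)<.002)&(t[:,2]<-.045)]
            if len(q)>5: print(n,s,round(a,3),len(q),'z',np.percentile(q[:,2],[2,50,98]).round(3),'x',np.percentile(q[:,0],[2,98]).round(3))
w=np.load('top0.npz')['w'].reshape(-1,3)
m=(w[:,0]>.50)&(w[:,0]<.58)&(w[:,1]>.355)&(w[:,1]<.39)&(w[:,2]>.13); P=w[m]
for y in np.arange(.362,.39,.004):
    q=P[abs(P[:,1]-y)<.002]; print(round(y,3),len(q),q[:,2].max().round(4) if len(q) else 0)
```

```text
wrist 1 0.06 1695 z [-0.102 -0.089 -0.073] x [-0.011  0.037]
wrist -1 0.06 1285 z [-0.102 -0.089 -0.073] x [0.02  0.037]
wrist 1 0.064 1867 z [-0.101 -0.089 -0.074] x [-0.011  0.037]
wrist -1 0.064 1110 z [-0.091 -0.089 -0.073] x [0.02  0.037]
wrist 1 0.068 1541 z [-0.099 -0.089 -0.074] x [-0.011  0.037]
wrist -1 0.068 1058 z [-0.09  -0.089 -0.072] x [0.02  0.037]
wrist 1 0.072 850 z [-0.091 -0.089 -0.072] x [-0.011  0.037]
wrist -1 0.072 420 z [-0.09  -0.085 -0.072] x [0.02  0.037]
wrist 1 0.076 246 z [-0.09  -0.086 -0.072] x [-0.012  0.037]
wrist -1 0.076 123 z [-0.083 -0.076 -0.068] x [0.036 0.037]
wrist 1 0.08 218 z [-0.078 -0.073 -0.067] x [0.035 0.037]
wrist -1 0.08 207 z [-0.078 -0.073 -0.067] x [0.035 0.037]
wrist 1 0.084 64 z [-0.074 -0.069 -0.067] x [0.036 0.037]
wrist -1 0.084 67 z [-0.072 -0.069 -0.067] x [0.036 0.037]
wrist 1 0.088 11 z [-0.07  -0.069 -0.066] x [0.036 0.037]
scene 1 0.06 315 z [-0.109 -0.09  -0.071] x [-0.025  0.036]
scene -1 0.06 325 z [-0.11  -0.107 -0.074] x [-0.024  0.036]
scene 1 0.064 330 z [-0.109 -0.09  -0.073] x [-0.026  0.036]
scene -1 0.064 304 z [-0.109 -0.108 -0.074] x [-0.026  0.036]
scene 1 0.068 260 z [-0.109 -0.099 -0.074] x [-0.029  0.035]
scene -1 0.068 346 z [-0.11  -0.108 -0.074] x [-0.033  0.036]
scene 1 0.072 99 z [-0.11  -0.108 -0.088] x [-0.035  0.002]
scene -1 0.072 361 z [-0.11  -0.108 -0.074] x [-0.034  0.036]
scene 1 0.076 15 z [-0.109 -0.109 -0.107] x [-0.036 -0.029]
scene -1 0.076 337 z [-0.11  -0.108 -0.076] x [-0.035  0.036]
scene -1 0.08 369 z [-0.11  -0.108 -0.07 ] x [-0.034  0.036]
scene -1 0.084 381 z [-0.11  -0.108 -0.07 ] x [-0.034  0.037]
scene -1 0.088 313 z [-0.11  -0.108 -0.092] x [-0.035  0.036]
scene -1 0.092 341 z [-0.109 -0.108 -0.095] x [-0.032  0.036]
0.362 0 0
0.366 123 0.1525
0.37 109 0.157
0.374 69 0.1594
0.378 73 0.1581
0.382 69 0.1588
0.386 69 0.1586
0.39 33 0.1591
```

Shape check: the appliance on the left (y ≥ 0.366, top about 0.158) will limit how low the gripper body can go at the stand. I'll open the lid first, starting with the approach.

{"op": "send_rows", "data": {
  "targets": [
    [0,0.0245,-0.036,0,0.04],
    [0,0.0245,-0.036,0,0.04],
    [0,0.0245,-0.036,0,0.04],
    [0,0.0245,-0.036,0,0.04],
    [0,0.0245,-0.036,0,0.04]
  ]
}}

```text
time: 0.65
tool_pos: [0.321, 0.3047, 0.2266]
tool_rot: [-3.142, -0.0, 2.957]
contact_force: [0.8, -0.5, 0.0]
opening: 0.0563
grip_force: 0.0
```

{"op": "send_rows", "data": {
  "targets": [
    [0,0.0245,-0.036,0,0.04],
    [0,0.0245,-0.036,0,0.04],
    [0,0.0245,-0.036,0,0.04],
    [0,0.0245,-0.036,0,0.04],
    [0,0.0245,-0.036,0,0.04]
  ]
}}

```text
time: 1.15
tool_pos: [0.4436, 0.1246, 0.2267]
tool_rot: [3.141, -0.0, -3.127]
contact_force: [0.4, -0.2, 0.3]
opening: 0.0163
grip_force: 0.0
```

{"op": "send_rows", "data": {
  "targets": [
    [0,0.0245,-0.036,0,0.04],
    [0,0.0245,-0.036,0,0.04],
    [0,0.0245,-0.036,0,0.04],
    [0,0,0,0,0],
    [0,0,0,0,0]
  ]
}}

```text
time: 1.65
tool_pos: [0.5163, 0.0176, 0.2261]
tool_rot: [3.141, -0.002, -3.011]
contact_force: [0.3, 0.6, -0.0]
opening: 0.0007
grip_force: 0.0
```

{"op": "send_rows", "data": {
  "targets": [
    [0,0,0,-0.04,0],
    [0,0,0,-0.04,0],
    [0,0,0,-0.03,0],
    [0,0,0,0,0]
  ]
}}

```text
time: 2.05
tool_pos: [0.513, 0.0199, 0.1134]
tool_rot: [3.139, -0.008, -3.007]
contact_force: [-0.0, 0.1, -0.2]
opening: 0.0001
grip_force: 0.0
```

{"op": "send_rows", "data": {
  "targets": [
    [0,0.002,-0.015,0,0],
    [0,0.002,-0.015,0,0],
    [0,0,0,0,0]
  ]
}}

```text
time: 2.35
tool_pos: [0.5203, -0.0053, 0.1228]
tool_rot: [3.129, 0.004, -3.011]
contact_force: [-15.1, 36.9, 36.5]
opening: -0.0001
grip_force: 26.4
```

{"op": "send_rows", "data": {
  "targets": [
    [0,-0.003,0.03,0,0],
    [0,-0.001,0.005,0,0],
    [0,0,0,0,0]
  ]
}}

```text
time: 2.65
tool_pos: [0.5175, 0.0232, 0.1187]
tool_rot: [-3.14, 0.003, -3.007]
contact_force: [-0.4, 0.1, 0.5]
opening: 0.0002
grip_force: 0.0
```

```bash
cat > lid.py <<'E'
from h import *
a=np.deg2rad(-82.7); Rm=np.array([[np.cos(a),-np.sin(a)],[np.sin(a),np.cos(a)]]); c=np.array([.505,.1025])
def plate(w): 
    q=w.copy(); q[...,:2]=(w[...,:2]-c)@Rm; return q
if __name__=='__main__':
    im,d,w,st=look('top'); print(st['tool_pos'],st['contact_force']); q=plate(w.reshape(-1,3))
    q=q[(abs(q[:,1])<.105)&(q[:,0]>.085)&(q[:,0]<.25)&(q[:,2]>.02)&(q[:,2]<.18)]
    for y0 in (-.09,-.06,.06,.09):
        for z0 in np.arange(.04,.18,.01):
            s=q[(abs(q[:,1]-y0)<.01)&(abs(q[:,2]-z0)<.005)]
            if len(s)>2: print(y0,round(z0,2),len(s),'dist from hinge',(.208-np.median(s[:,0])).round(4))
E
python3 lid.py
```

```text
[0.51754873 0.02317997 0.11865395] [-0.4316463   0.0955424   0.53919132]
```

Run:
```python
from lid import *
im,d,w,st=look('scene'); cv2.imwrite('pics/scene1.png',im[...,::-1]); q=plate(w.reshape(-1,3))
q=q[(abs(q[:,1])<.105)&(q[:,0]>.085)&(q[:,0]<.26)&(q[:,2]>.02)&(q[:,2]<.2)]
for y0 in (-.09,-.06,0,.06,.09):
  for z0 in np.arange(.04,.18,.01):
    s=q[(abs(q[:,1]-y0)<.01)&(abs(q[:,2]-z0)<.005)]
    if len(s)>2: print(y0,round(z0,2),len(s),'dist from hinge',(.208-np.percentile(s[:,0],[5,50,95])).round(4))
```

```text
-0.09 0.04 22 dist from hinge [0.122  0.1208 0.0043]
-0.09 0.13 25 dist from hinge [0.0887 0.0858 0.0814]
-0.09 0.14 21 dist from hinge [0.0848 0.0819 0.0791]
-0.06 0.04 25 dist from hinge [0.0079 0.0043 0.0022]
-0.06 0.13 24 dist from hinge [0.0896 0.0864 0.0831]
-0.06 0.14 22 dist from hinge [0.0845 0.0814 0.0785]
0 0.04 21 dist from hinge [0.0074 0.0038 0.0008]
0 0.1 4 dist from hinge [0.0267 0.0261 0.0213]
0 0.11 10 dist from hinge [0.0275 0.0253 0.0237]
0 0.12 3 dist from hinge [0.1224 0.1213 0.1194]
0 0.13 27 dist from hinge [0.1212 0.0894 0.0837]
0 0.14 33 dist from hinge [0.1201 0.0839 0.079 ]
0 0.15 17 dist from hinge [0.1215 0.118  0.1112]
0 0.16 15 dist from hinge [0.1226 0.1159 0.1109]
0.06 0.04 23 dist from hinge [0.0064 0.0038 0.0009]
0.09 0.04 23 dist from hinge [ 0.0059  0.0033 -0.002 ]
```

View pics/scene1.png

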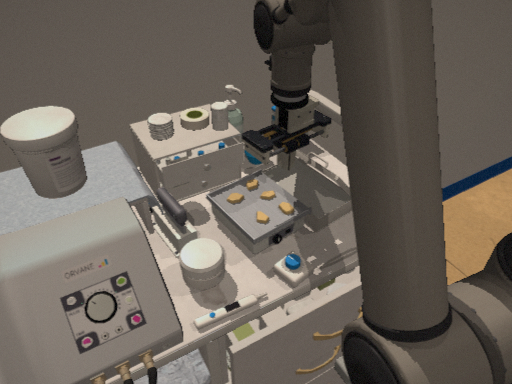

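The view shows the lid has turned slightly, to about 0.86 rad. The high force came from friction, with the finger pushing straight while the edge rises. I'll follow the edge's arc instead.

{"op": "send_rows", "data": {
  "targets": [
    [0,0.0026,-0.0205,-0.005,0],
    [0,0.0017,-0.013,0.0116,0],
    [0,0,0,0,0]
  ]
}}

```text
time: 3.05
tool_pos: [0.522, -0.0125, 0.1245]
tool_rot: [-3.141, 0.002, -3.011]
contact_force: [0.1, 0.9, -0.8]
opening: 0.0002
grip_force: 0.0
```

{"op": "send_rows", "data": {
  "targets": [
    [0,0.001,-0.0078,0.0052,0],
    [0,0.001,-0.0078,0.005,0],
    [0,0,0,0,0]
  ]
}}

```text
time: 3.35
tool_pos: [0.5231, -0.0269, 0.134]
tool_rot: [-3.141, 0.0, -3.009]
contact_force: [-0.7, 0.4, -0.0]
opening: 0.0004
grip_force: 0.0
```

{"op": "send_rows", "data": {
  "targets": [
    [0,0.0011,-0.0085,0.004,0],
    [0,0.0011,-0.0085,0.0037,0],
    [0,0,0,0,0]
  ]
}}

```text
time: 3.65
tool_pos: [0.5253, -0.0441, 0.1418]
tool_rot: [-3.141, 0.001, -3.009]
contact_force: [0.8, -0.6, -0.4]
opening: 0.0003
grip_force: 0.0
```

{"op": "send_rows", "data": {
  "targets": [
    [0,0.0012,-0.009,0.0027,0],
    [0,0.0012,-0.009,0.0025,0],
    [0,0,0,0,0]
  ]
}}

```text
time: 3.95
tool_pos: [0.5278, -0.0624, 0.1467]
tool_rot: [-3.141, 0.0, -3.009]
contact_force: [0.8, 0.6, -0.3]
opening: 0.0002
grip_force: 0.0
```

{"op": "send_rows", "data": {
  "targets": [
    [0,0.001,-0.0085,0.001,0],
    [0,0.001,-0.0085,0.001,0],
    [0,0,0,0,0]
  ]
}}

```text
time: 4.25
tool_pos: [0.5296, -0.0792, 0.1484]
tool_rot: [-3.141, 0.0, -3.009]
contact_force: [0.6, -0.5, -0.1]
opening: 0.0006
grip_force: 0.0
```

```bash
cat > lids.py <<'E'
from lid import *
im,d,w,st=look('scene'); print(st['tool_pos'],st['contact_force'])
q=plate(w.reshape(-1,3)); q=q[(abs(q[:,1])<.105)&(q[:,0]>.085)&(q[:,0]<.29)&(q[:,2]>.02)&(q[:,2]<.2)]
for y0 in (-.09,-.06,.06,.09):
  for z0 in np.arange(.04,.19,.02):
    s=q[(abs(q[:,1]-y0)<.01)&(abs(q[:,2]-z0)<.005)]
    if len(s)>2: print(y0,round(z0,2),len(s),'dist from hinge',(.208-np.percentile(s[:,0],[5,50,95])).round(4))
E
python3 lids.py
```

```text
[ 0.52964095 -0.07921096  0.14844843] [ 0.5567738  -0.54909941 -0.10101063]
-0.09 0.04 21 dist from hinge [0.1229 0.1206 0.0035]
-0.06 0.04 32 dist from hinge [ 0.0076  0.0037 -0.0022]
-0.06 0.06 25 dist from hinge [ 0.0006 -0.0014 -0.003 ]
-0.06 0.08 21 dist from hinge [ 0.0003 -0.0022 -0.0033]
-0.06 0.1 19 dist from hinge [-0.0004 -0.002  -0.0036]
-0.06 0.12 14 dist from hinge [-0.0011 -0.0025 -0.0043]
-0.06 0.14 9 dist from hinge [-0.0018 -0.0028 -0.0033]
0.06 0.04 26 dist from hinge [ 0.0073  0.0029 -0.0014]
0.06 0.06 22 dist from hinge [ 0.0001 -0.0017 -0.0042]
0.06 0.08 17 dist from hinge [-0.0007 -0.0021 -0.0038]
0.06 0.1 19 dist from hinge [-0.0002 -0.0017 -0.0039]
0.06 0.12 16 dist from hinge [-0.001  -0.0029 -0.004 ]
0.06 0.14 12 dist from hinge [-0.0016 -0.0024 -0.0038]
0.09 0.04 27 dist from hinge [ 0.0066  0.0032 -0.0016]
0.09 0.06 14 dist from hinge [-0.0005 -0.0018 -0.004 ]
0.09 0.08 21 dist from hinge [-0.0002 -0.0021 -0.0035]
0.09 0.1 16 dist from hinge [ 0.0001 -0.002  -0.004 ]
```

{"op": "send_rows", "data": {
  "targets": [
    [0.6,-0.003,0.03,0.02,0],
    [0.6,0,0.03,0.035,0],
    [0.6,0.0065,0.043,0.027,0],
    [0.6,0.008,0.043,0,0],
    [0.6,0.008,0.043,0,-0.012]
  ]
}}

```text
time: 4.8
tool_pos: [0.5493, 0.1116, 0.231]
tool_rot: [-3.141, 0.003, -3.021]
contact_force: [0.3, -0.1, -0.2]
opening: 0.0358
grip_force: 0.0
```

{"op": "send_rows", "data": {
  "targets": [
    [0.6,0.008,0.043,0,-0.012],
    [0.6,0.008,0.043,0,0],
    [0.6,0.008,0.043,0,0],
    [0.6,0.008,0.043,0,0],
    [0.6,0,0,0,0]
  ]
}}

```text
time: 5.3
tool_pos: [0.5804, 0.2872, 0.2286]
tool_rot: [3.14, -0.0, -3.027]
contact_force: [-0.0, -0.6, -1.4]
opening: 0.0549
grip_force: 0.0
```

Run:
```python
from h import *
w=np.load('top0.npz')['w'].reshape(-1,3)
P=w[(w[:,0]>.49)&(w[:,0]<.575)&(w[:,1]>.374)&(w[:,1]<.43)&(w[:,2]>.12)]
for x in np.arange(.495,.58,.01):
    q=P[abs(P[:,0]-x)<.005]; print(x.round(3),len(q),np.percentile(q[:,2],[10,50,90]).round(4) if len(q) else '')
im,d,w,st=look('wrist'); cv2.imwrite('pics/wrist1.png',im[...,::-1]); print(st['tool_pos'],st['tool_rot'])
np.savez('wrist1.npz',im=im,w=w)
for lo,hi,n in ((.09,.112,'grip'),(.044,.052,'stand')):
    m=((w[...,2]>lo)&(w[...,2]<hi)&(abs(w[...,0]-.56)<.08)&(abs(w[...,1]-.28)<.04)).astype(np.uint8)
    k,l,s,c=cv2.connectedComponentsWithStats(m)
    for i in range(1,k):
        if s[i,4]>200: Q=w[l==i]; r=cv2.minAreaRect((Q[:,:2]*1000).astype(np.float32)); print(n,s[i,4],Q.mean(0).round(4),r,np.percentile(Q[:,2],[5,50,95]))
```

```text
0.495 146 [0.1556 0.1572 0.1591]
0.505 149 [0.1545 0.1564 0.1579]
0.515 148 [0.1532 0.1551 0.1565]
0.525 148 [0.1524 0.1538 0.1555]
0.535 142 [0.1514 0.1526 0.1547]
0.545 141 [0.1501 0.1517 0.1536]
0.555 136 [0.1484 0.15   0.1517]
0.565 90 [0.1409 0.1463 0.1488]
0.575 6 [0.1355 0.1368 0.1374]
[0.58043119 0.28723482 0.22863428] [ 3.14016968e+00 -1.66700316e-04 -3.02733762e+00]
grip 2146 [0.5606 0.2804 0.1018] ((563.3010864257812, 281.0554504394531), (104.7143783569336, 24.34195899963379), 5.799750804901123) [0.09609705 0.1024643  0.10456062]
grip 689 [0.6105 0.3089 0.1033] ((611.651123046875, 308.7561340332031), (17.347448348999023, 56.01039123535156), 85.28508758544922) [0.09201385 0.10476496 0.1114184 ]
stand 1325 [0.5456 0.2781 0.0478] ((564.110595703125, 280.9322814941406), (123.28833770751953, 44.044071197509766), 5.848018169403076) [0.04657694 0.04784929 0.04909857]
```

View pics/wrist1.png

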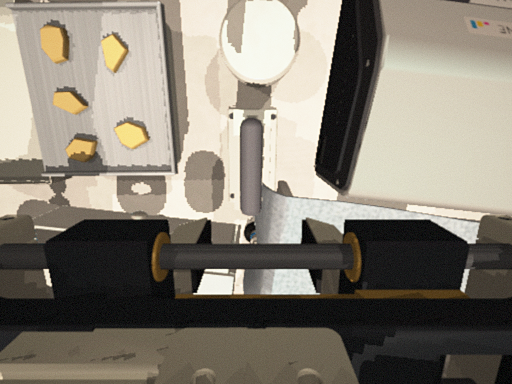

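The wrist picture shows the scraper grip at (250,165), the appliance face from (350,0) to (345,190), and the slab edge starting at about row 190 beside the stand. The slab limits how far I can offset the fingers in +x, so I'll check that edge.

Run:
```python
from h import *
w=np.load('wrist1.npz')['w'].reshape(-1,3); t=np.load('top0.npz')['w'].reshape(-1,3)
for nm,c in (('wrist',w),('top',t)):
  for y in np.arange(.30,.35,.008):
    q=c[(abs(c[:,1]-y)<.004)&(c[:,0]>.53)&(c[:,0]<.62)&(c[:,2]>.06)&(c[:,2]<.13)]
    if len(q)>5: print(nm,y.round(3),len(q),'xmin',np.percentile(q[:,0],[1,5,50]).round(4),'z',np.percentile(q[:,2],[5,95]).round(3))
  q=c[(c[:,0]>.5)&(c[:,0]<.58)&(c[:,1]>.374)&(c[:,1]<.41)&(c[:,2]>.12)]
  for x in np.arange(.505,.58,.01):
    s=q[abs(q[:,0]-x)<.005]; print(nm,x.round(3),len(s),np.percentile(s[:,2],[50,95]).round(4) if len(s) else '')
```

```text
wrist 0.3 240 xmin [0.5851 0.5857 0.5991] z [0.072 0.095]
wrist 0.308 287 xmin [0.5846 0.5851 0.6008] z [0.095 0.109]
wrist 0.316 287 xmin [0.5843 0.5847 0.6008] z [0.109 0.116]
wrist 0.324 289 xmin [0.5842 0.5854 0.5987] z [0.072 0.117]
wrist 0.332 285 xmin [0.5842 0.5848 0.5999] z [0.08  0.118]
wrist 0.34 205 xmin [0.5839 0.5844 0.5967] z [0.115 0.118]
wrist 0.348 153 xmin [0.5839 0.5842 0.5937] z [0.115 0.117]
wrist 0.505 563 [0.1567 0.1579]
wrist 0.515 537 [0.1555 0.1568]
wrist 0.525 512 [0.1544 0.1555]
wrist 0.535 495 [0.1532 0.1544]
wrist 0.545 466 [0.152  0.1533]
wrist 0.555 438 [0.1508 0.152 ]
wrist 0.565 366 [0.148  0.1503]
wrist 0.575 78 [0.1393 0.1419]
top 0.3 66 xmin [0.5818 0.5829 0.5987] z [0.08  0.095]
top 0.308 111 xmin [0.5824 0.583  0.6007] z [0.094 0.108]
top 0.316 94 xmin [0.5816 0.5835 0.5995] z [0.107 0.117]
top 0.324 86 xmin [0.5818 0.5838 0.5967] z [0.069 0.118]
top 0.332 86 xmin [0.5815 0.5827 0.596 ] z [0.077 0.118]
top 0.34 74 xmin [0.5811 0.5817 0.5992] z [0.114 0.118]
top 0.348 69 xmin [0.5813 0.5829 0.6007] z [0.114 0.118]
top 0.505 97 [0.1564 0.1581]
top 0.515 95 [0.1551 0.1567]
top 0.525 95 [0.1537 0.1558]
top 0.535 92 [0.1525 0.155 ]
top 0.545 90 [0.1516 0.1538]
top 0.555 89 [0.1499 0.1522]
top 0.565 58 [0.1461 0.1489]
top 0.575 3 [0.1357 0.1367]
```

{"op": "send_rows", "data": {
  "targets": [
    [0.45,-0.0134,-0.0057,0,-0.01],
    [0.45,0,0,-0.045,0],
    [0.45,0,0,-0.045,0],
    [0.45,0,0,-0.035,0],
    [0.45,0,0,0,0]
  ]
}}

```text
time: 5.85
tool_pos: [0.5642, 0.274, 0.0997]
tool_rot: [-3.139, -0.01, -3.044]
contact_force: [-0.7, -0.4, 1.0]
opening: 0.0414
grip_force: 0.0
```

{"op": "send_rows", "data": {
  "targets": [
    [0.45,0,0,-0.006,0],
    [0.45,0,0,0,0]
  ]
}}

```text
time: 6.05
tool_pos: [0.5684, 0.2762, 0.1004]
tool_rot: [3.141, 0.003, -3.043]
contact_force: [0.6, 0.4, 1.2]
opening: 0.0416
grip_force: 0.0
```

{"op": "send_rows", "data": {
  "targets": [
    [0.45,0,0,-0.003,0],
    [0.45,0,0,0,0],
    [0.45,0,0,0,0]
  ]
}}

```text
time: 6.35
tool_pos: [0.5677, 0.2766, 0.0967]
tool_rot: [3.141, 0.001, -3.042]
contact_force: [0.5, -0.2, 0.1]
opening: 0.0411
grip_force: 0.0
```

{"op": "send_rows", "data": {
  "targets": [
    [0.45,-0.0005,0.005,-0.003,0.005],
    [0.45,0,0,0,0],
    [0.45,0,0,-0.002,0],
    [0.45,0,0,0,0]
  ]
}}

```text
time: 6.75
tool_pos: [0.5667, 0.2814, 0.0904]
tool_rot: [-3.142, -0.001, -3.037]
contact_force: [-0.3, -0.4, -0.2]
opening: 0.0409
grip_force: 0.0
```

Run:
```python
from h import *
im,d,w,st=look('scene'); cv2.imwrite('pics/scene2.png',cv2.resize(im[120:300,90:290,::-1],None,fx=3,fy=3)); print(st['tool_pos'],st['contact_force'],st['tool_rot'])
```

```text
[0.5666755  0.28143441 0.09042551] [-0.31683598 -0.4264038  -0.2472689 ] [-3.14150601e+00 -5.83815481e-04 -3.03722961e+00]
```

View pics/scene2.png

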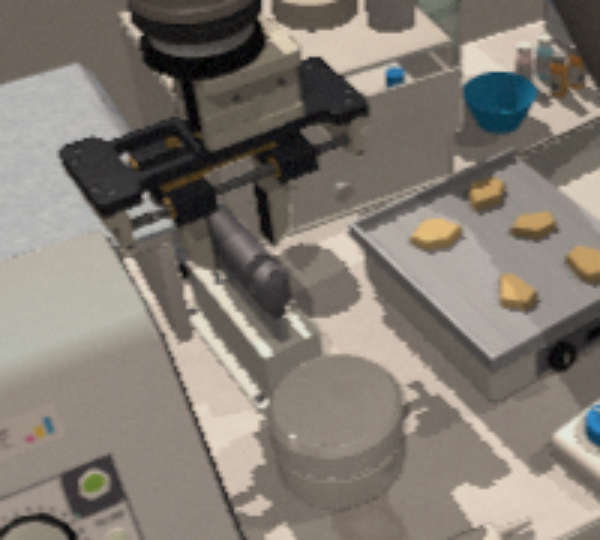

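The fingers straddle the grip, and the gripper body just clears the appliance with no contact force. Closing now.

{"op": "send_rows", "data": {
  "grip_force": 45,
  "targets": [
    [0,0,0,0,0],
    [0,0,0,0,0],
    [0,0,0,0,0],
    [0,0,0,0,0],
    [0,0,0,0,0]
  ]
}}

```text
time: 7.3
tool_pos: [0.5669, 0.2814, 0.0909]
tool_rot: [3.142, 0.0, -3.037]
contact_force: [0.2, -0.6, 1.0]
opening: 0.0234
grip_force: 45.0
```

{"op": "send_rows", "data": {
  "targets": [
    [0,0,0,0.01,0],
    [0,0,0,0,0]
  ]
}}

```text
time: 7.5
tool_pos: [0.5675, 0.2817, 0.1022]
tool_rot: [3.141, 0.002, -3.037]
contact_force: [0.5, -0.4, -2.6]
opening: 0.0235
grip_force: 45.0
```

{"op": "send_rows", "data": {
  "targets": [
    [0,0,0,0.035,0],
    [0,0,0,0.035,0],
    [0,-0.008,-0.028,0.028,0.006],
    [0,-0.008,-0.028,0,0.006],
    [0,-0.008,-0.028,0,0.006]
  ]
}}

```text
time: 8.0
tool_pos: [0.5429, 0.1968, 0.2001]
tool_rot: [3.141, 0.002, -3.018]
contact_force: [-0.6, -0.1, -2.5]
opening: 0.0235
grip_force: 45.0
```

{"op": "send_rows", "data": {
  "targets": [
    [0,-0.009,-0.029,0,0.005],
    [0,0,0,0,0],
    [0,0,0,0,0]
  ]
}}

```text
time: 8.3
tool_pos: [0.534, 0.1682, 0.1992]
tool_rot: [3.141, 0.001, -3.016]
contact_force: [-0.3, 0.6, -2.9]
opening: 0.0233
grip_force: 45.0
```

Run:
```python
from lid import *
print(observe()['tool_pos'],observe()['tool_rot'])
a=np.deg2rad(-82.7)
for n in ('wrist1','top0'):
    q=plate(np.load(n+'.npz')['w'].reshape(-1,3))
    rim=q[(abs(q[:,2]-.064)<.0015)&(abs(q[:,0])<.09)&(abs(q[:,1])<.1)]
    for lab,s,ax in (('+y',rim[(rim[:,1]>.08)],1),('-y',rim[rim[:,1]<-.08],1),('-x',rim[(rim[:,0]<-.07)],0)):
        if len(s)>10:
            p=np.polyfit(s[:,1-ax],s[:,ax],1); print(n,lab,len(s),np.percentile(s[:,ax],[3,50,97]).round(4),'slope',p[0].round(4))
```

```text
[0.53402003 0.1681615  0.19921707] [ 3.14106249e+00  7.04786707e-04 -3.01587152e+00]
wrist1 +y 472 [0.085  0.0897 0.092 ] slope 0.0065
wrist1 -y 693 [-0.0886 -0.0863 -0.0837] slope -0.0061
wrist1 -x 663 [-0.0789 -0.0767 -0.0727] slope 0.0018
top0 +y 104 [0.083  0.0876 0.0896] slope 0.0006
top0 -y 131 [-0.0914 -0.0888 -0.0856] slope -0.007
top0 -x 127 [-0.0791 -0.0769 -0.0734] slope 0.0004
```

{"op": "send_rows", "data": {
  "targets": [
    [0,0,0,-0.03,0],
    [0,0,0,-0.02,0],
    [0,0,0,0,0],
    [0,0,0,-0.008,0],
    [0,0,0,0,0]
  ]
}}

```text
time: 8.8
tool_pos: [0.5341, 0.169, 0.1408]
tool_rot: [3.141, 0.0, -3.014]
contact_force: [-0.2, 1.1, -2.7]
opening: 0.0238
grip_force: 45.0
```

{"op": "send_rows", "data": {
  "targets": [
    [0,0,0,0,0],
    [0,0.0013,-0.01,0,0],
    [0,0.0013,-0.01,0,0],
    [0,0,0,0,0]
  ]
}}

```text
time: 9.2
tool_pos: [0.537, 0.1468, 0.1412]
tool_rot: [-3.141, 0.001, -3.016]
contact_force: [-0.9, -0.1, -1.9]
opening: 0.0235
grip_force: 45.0
```

{"op": "send_rows", "data": {
  "targets": [
    [0,0.0018,-0.014,-0.001,0],
    [0,0.0018,-0.014,0,0],
    [0,0.0018,-0.014,0,0],
    [0,0.0018,-0.014,0,0],
    [0,0.0018,-0.014,0,0]
  ]
}}

```text
time: 9.7
tool_pos: [0.5456, 0.0769, 0.1398]
tool_rot: [3.142, -0.0, -3.015]
contact_force: [0.3, -0.1, -2.4]
opening: 0.024
grip_force: 45.0
```

{"op": "send_rows", "data": {
  "targets": [
    [0,0.0018,-0.014,0,0],
    [0,0.0018,-0.014,0,0],
    [0,0.0018,-0.014,0,0],
    [0,0.0018,-0.014,0,0],
    [0,0.0015,-0.012,0,0]
  ]
}}

```text
time: 10.2
tool_pos: [0.5544, 0.0091, 0.1398]
tool_rot: [-3.142, 0.0, -3.015]
contact_force: [-0.8, -0.9, -3.3]
opening: 0.0234
grip_force: 45.0
```

{"op": "send_rows", "data": {
  "targets": [
    [0,0,0,0,0],
    [0,0,0,0,0],
    [0,0,0,0.025,0]
  ]
}}

```text
time: 10.5
tool_pos: [0.552, 0.0112, 0.162]
tool_rot: [3.139, -0.007, -3.014]
contact_force: [-0.1, 0.1, -2.4]
opening: 0.0236
grip_force: 45.0
```

Run:
```python
from lid import *
im,d,w,st=look('scene'); cv2.imwrite('pics/scene3.png',cv2.resize(im[130:290,150:390,::-1],None,fx=3,fy=3)); print(st['tool_pos'],st['contact_force'])
hsv=cv2.cvtColor(im,cv2.COLOR_RGB2HSV); q=plate(w)
m=((hsv[...,1]>90)&(hsv[...,0]>8)&(hsv[...,0]<30)&(abs(q[...,1])<.12)&(q[...,0]>-.09)&(q[...,0]<.25)).astype(np.uint8)
k,l,s,c=cv2.connectedComponentsWithStats(m)
for i in range(1,k):
    if s[i,4]>15: print(s[i,4],c[i].round(),np.nanmedian(q[l==i],0).round(4))
```

```text
[0.55198532 0.01116243 0.16203768] [-0.0925712   0.13131429 -2.3743199 ]
40 [268. 105.] [0.0661 0.053  0.2579]
118 [289. 111.] [0.0982 0.0149 0.2544]
22 [277. 122.] [0.0526 0.0053 0.2447]
80 [278. 180.] [0.1252 0.079  0.0183]
19 [293. 194.] [0.1085 0.0011 0.0295]
123 [286. 208.] [ 0.0364 -0.0546  0.0635]
103 [262. 217.] [-0.0236 -0.0458  0.0624]
```

View pics/scene3.png

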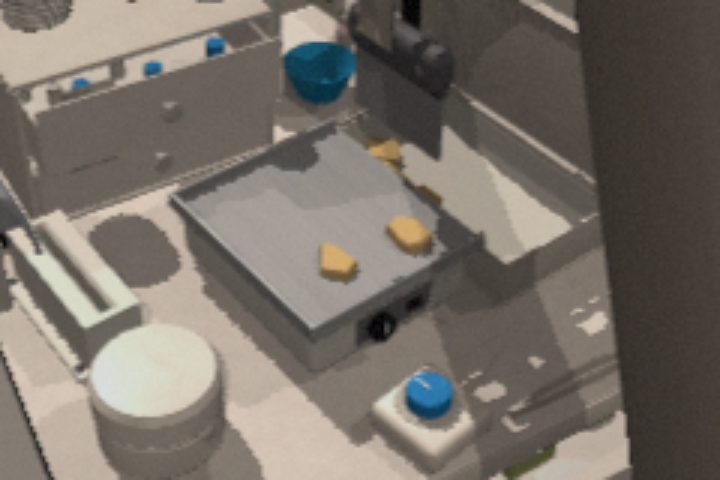

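Three chips are off the plate; the two left are at about (336,262) and (408,234) in the crop. Now the second stroke.

{"op": "send_rows", "data": {
  "targets": [
    [0,-0.021,0.0365,0.01,0],
    [0,-0.021,0.0365,0,0],
    [0,-0.021,0.0365,0,0],
    [0,-0.021,0.0365,0,0],
    [0,0,0,0,0]
  ]
}}

```text
time: 11.05
tool_pos: [0.4672, 0.1606, 0.1748]
tool_rot: [3.14, -0.001, -3.009]
contact_force: [0.3, -0.5, -2.3]
opening: 0.0233
grip_force: 45.0
```

{"op": "send_rows", "data": {
  "targets": [
    [0,0,0,0,0],
    [0,0,0,0,0]
  ]
}}

```text
time: 11.25
tool_pos: [0.4707, 0.1562, 0.1749]
tool_rot: [-3.141, 0.001, -3.014]
contact_force: [0.5, -0.3, -2.7]
opening: 0.0236
grip_force: 45.0
```

{"op": "send_rows", "data": {
  "targets": [
    [0,0,0,-0.025,0],
    [0,0,0,-0.0102,0],
    [0,0,0,0,0],
    [0,0.0018,-0.014,0,0],
    [0,0.0018,-0.014,0,0]
  ]
}}

```text
time: 11.75
tool_pos: [0.4741, 0.1271, 0.1396]
tool_rot: [-3.141, -0.0, -3.014]
contact_force: [0.2, 0.2, -2.7]
opening: 0.0237
grip_force: 45.0
```

{"op": "send_rows", "data": {
  "targets": [
    [0,0.0018,-0.014,0,0],
    [0,0.0018,-0.014,0,0],
    [0,0.0018,-0.014,0,0],
    [0,0.0018,-0.014,0,0],
    [0,0.0018,-0.014,0,0]
  ]
}}

```text
time: 12.25
tool_pos: [0.4829, 0.0571, 0.1397]
tool_rot: [3.142, 0.0, -3.015]
contact_force: [-0.7, 0.2, -1.9]
opening: 0.0233
grip_force: 45.0
```

{"op": "send_rows", "data": {
  "targets": [
    [0,0.0018,-0.014,0,0],
    [0,0.0018,-0.014,0,0],
    [0,0.0018,-0.014,0,0],
    [0,0.0018,-0.014,0,0],
    [0,0,0,0,0]
  ]
}}

```text
time: 12.75
tool_pos: [0.4904, 0.0006, 0.1396]
tool_rot: [-3.141, 0.0, -3.016]
contact_force: [0.4, 0.8, -2.5]
opening: 0.0237
grip_force: 45.0
```

{"op": "send_rows", "data": {
  "targets": [
    [0,0,0,0,0],
    [0,-0.001,0.008,0.03,0],
    [0,-0.005,0.04,0.02,0],
    [0,-0.005,0.045,0.01,0],
    [0,-0.004,0.045,0,0]
  ]
}}

```text
time: 13.25
tool_pos: [0.4753, 0.1424, 0.2015]
tool_rot: [3.141, 0.004, -3.015]
contact_force: [1.7, -0.5, -2.6]
opening: 0.0238
grip_force: 45.0
```

```bash
cat > chips.py <<'E'
from lid import *
for n in ('top','scene'):
    im,d,w,st=look(n); print(n,st['tool_pos'],st['tool_rot'][2]); np.savez(n+'L.npz',im=im,w=w)
    hsv=cv2.cvtColor(im,cv2.COLOR_RGB2HSV); q=plate(w)
    m=((hsv[...,1]>90)&(hsv[...,0]>8)&(hsv[...,0]<30)&(abs(q[...,1])<.12)&(q[...,0]>-.09)&(q[...,0]<.25)&(q[...,2]<.1)).astype(np.uint8)
    k,l,s,c=cv2.connectedComponentsWithStats(m)
    for i in range(1,k):
        if s[i,4]>8: print(s[i,4],c[i].round(),np.nanmedian(q[l==i],0).round(4))
E
python3 chips.py
```

```text
top [0.47530815 0.14239797 0.20147627] -3.0148190494451947
140 [296. 166.] [0.1252 0.077  0.0181]
447 [291. 204.] [ 0.1093 -0.0119  0.0229]
scene [0.47362398 0.14874991 0.20070127] -3.011138952541895
74 [278. 179.] [0.1261 0.0787 0.0183]
117 [304. 200.] [ 0.1187 -0.0287  0.023 ]
```

{"op": "send_rows", "data": {
  "targets": [
    [0,0.023,0.034,0,-0.006],
    [0,0.023,0.034,0,-0.006],
    [0,0.023,0.034,0,-0.006],
    [0,0.023,0.032,0,-0.004],
    [0,0,0,0,0]
  ]
}}

```text
time: 13.85
tool_pos: [0.5683, 0.2781, 0.198]
tool_rot: [3.14, 0.0, -3.033]
contact_force: [-0.1, -0.3, -2.6]
opening: 0.0235
grip_force: 45.0
```

{"op": "send_rows", "data": {
  "targets": [
    [0,0,0,-0.02,0],
    [0,0,0,0,0],
    [0,0,0,0,0]
  ]
}}

```text
time: 14.15
tool_pos: [0.5664, 0.2739, 0.1794]
tool_rot: [-3.141, -0.002, -3.036]
contact_force: [-0.1, -0.3, -1.5]
opening: 0.0238
grip_force: 45.0
```

```bash
python3 chips.py; python3 -c "
from h import *
im=np.load('topL.npz')['im']; cv2.imwrite('pics/top2.png',cv2.resize(im[130:270,130:370,::-1],None,fx=3,fy=3))"
```

```text
top [0.56642944 0.27393242 0.17936093] -3.0364602735806283
141 [296. 166.] [0.1255 0.0766 0.018 ]
460 [291. 204.] [ 0.1093 -0.0123  0.0228]
scene [0.56692135 0.27407638 0.18017967] -3.0366160353013
78 [278. 179.] [0.1252 0.0795 0.0182]
120 [303. 200.] [ 0.1187 -0.0286  0.0229]
```

View pics/top2.png

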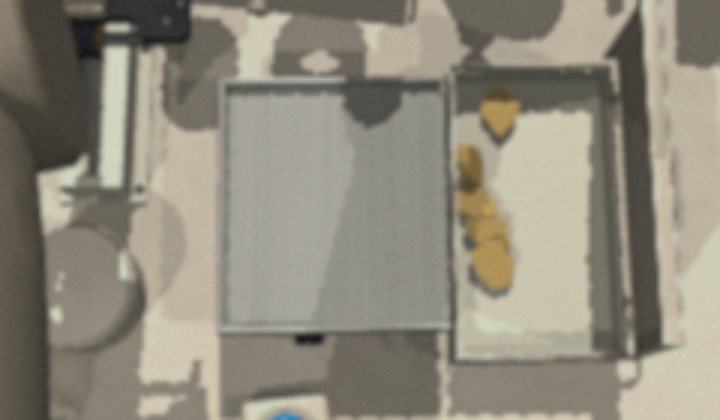

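The plate is empty and all five chips are in the box, at (498,112), (468,165), (478,203), (487,232) and (492,265) in the crop. Now returning the scraper.

{"op": "send_rows", "data": {
  "targets": [
    [0,0,0.0073,-0.02,0],
    [0,0,0,-0.015,0],
    [0,0,0,0,0],
    [0,0,0,0,0]
  ]
}}

```text
time: 14.65
tool_pos: [0.5673, 0.2816, 0.1456]
tool_rot: [3.141, 0.001, -3.037]
contact_force: [0.7, 0.1, -2.9]
opening: 0.023
grip_force: 45.0
```

```bash
python3 -c "
from lid import *
print(observe()['tool_pos'],observe()['tool_rot'])
q=plate(np.load('topL.npz')['w']); print(q[176:196:2,281:292:2,2].round(3))"
```

```text
[0.56733556 0.28162185 0.14562479] [ 3.14130581e+00  9.98720785e-04 -3.03661246e+00]
[[0.039 0.013 0.011 0.009 0.009 0.009]
 [0.039 0.039 0.04  0.013 0.008 0.01 ]
 [0.038 0.039 0.038 0.032 0.026 0.01 ]
 [0.039 0.039 0.043 0.032 0.024 0.013]
 [0.036 0.039 0.041 0.032 0.025   nan]
 [0.039 0.035 0.037 0.034 0.022 0.01 ]
 [0.034 0.03  0.035 0.031   nan 0.009]
 [0.036 0.009 0.03  0.031 0.024 0.011]
 [0.041 0.023 0.023 0.023 0.023 0.008]
 [0.035 0.023 0.025 0.023 0.022 0.021]]
```

{"op": "send_rows", "data": {
  "targets": [
    [0,0,0,-0.012,0],
    [0,0,0,-0.008,0],
    [0,0,0,0,0],
    [0,0,0,0,0]
  ]
}}

```text
time: 15.05
tool_pos: [0.5669, 0.2817, 0.1244]
tool_rot: [-3.142, -0.001, -3.036]
contact_force: [-0.5, -0.9, -1.1]
opening: 0.0233
grip_force: 45.0
```

{"op": "send_rows", "data": {
  "targets": [
    [0,0,0,-0.012,0],
    [0,0,0,-0.01,0],
    [0,0,0,0,0]
  ]
}}

```text
time: 15.35
tool_pos: [0.5657, 0.2813, 0.1003]
tool_rot: [-3.141, -0.004, -3.036]
contact_force: [-0.3, 0.2, -2.0]
opening: 0.0233
grip_force: 45.0
```

{"op": "send_rows", "data": {
  "targets": [
    [0,0,0,-0.006,0],
    [0,0,0,-0.003,0],
    [0,0,0,0,0],
    [0,0,0,0,0]
  ]
}}

```text
time: 15.75
tool_pos: [0.5671, 0.2818, 0.0937]
tool_rot: [3.141, 0.0, -3.036]
contact_force: [0.3, -0.8, -2.4]
opening: 0.0236
grip_force: 45.0
```

{"op": "send_rows", "data": {
  "targets": [
    [0,0,0,-0.0025,0],
    [0,0,0,0,0],
    [0,0,0,0,0]
  ]
}}

```text
time: 16.05
tool_pos: [0.567, 0.2818, 0.0911]
tool_rot: [3.141, 0.0, -3.036]
contact_force: [-0.3, -0.1, -2.1]
opening: 0.0235
grip_force: 45.0
```

{"op": "send_rows", "data": {
  "targets": [
    [0.45,0,0,0,0],
    [0.45,0,0,0,0],
    [0.45,0,0,0,0],
    [0.45,0,0,0,0]
  ]
}}

```text
time: 16.45
tool_pos: [0.5672, 0.2818, 0.0914]
tool_rot: [3.141, 0.001, -3.036]
contact_force: [-0.3, -0.4, 0.5]
opening: 0.0411
grip_force: 0.0
```

{"op": "send_rows", "data": {
  "targets": [
    [0.45,0,0,0.02,0],
    [0.45,0,0,0.04,0],
    [0.45,0,0,0.04,0],
    [0.45,0,0,0.04,0],
    [0,0,0,0,0]
  ]
}}

```text
time: 16.95
tool_pos: [0.5695, 0.2827, 0.2381]
tool_rot: [3.139, 0.012, -3.036]
contact_force: [0.8, 0.4, 0.0]
opening: 0.0368
grip_force: 0.0
```

{"op": "send_rows", "data": {
  "targets": [
    [0,-0.003,-0.043,0,0],
    [0,-0.003,-0.043,0,0],
    [0,-0.003,-0.043,0,0.005],
    [0,-0.003,-0.043,0,0.005],
    [0,-0.003,-0.043,0,0.005]
  ]
}}

```text
time: 17.45
tool_pos: [0.5514, 0.0652, 0.2307]
tool_rot: [3.141, -0.0, -3.021]
contact_force: [-0.3, 0.2, -0.2]
opening: 0.0013
grip_force: 0.0
```

{"op": "send_rows", "data": {
  "targets": [
    [0,-0.003,-0.043,0,0.005],
    [0,-0.003,-0.043,0,0],
    [0,-0.003,-0.043,0,0],
    [0,-0.003,-0.043,0,0],
    [0,-0.003,-0.043,0,0]
  ]
}}

```text
time: 17.95
tool_pos: [0.5364, -0.1499, 0.2308]
tool_rot: [3.141, -0.0, -3.016]
contact_force: [1.1, 0.3, 0.1]
opening: 0.0009
grip_force: 0.0
```

{"op": "send_rows", "data": {
  "targets": [
    [0,0,0,0,0],
    [0,0,0,0,0],
    [0,0,0,0,0]
  ]
}}

```text
time: 18.25
tool_pos: [0.5369, -0.1473, 0.2308]
tool_rot: [3.141, -0.0, -3.016]
contact_force: [0.1, 0.7, 0.5]
opening: 0.0001
grip_force: 0.0
```

Run:
```python
from lid import *
for n in ('scene','top'):
    im,d,w,st=look(n); print(st['tool_pos'],st['tool_rot'][2]); q=plate(w.reshape(-1,3))
    q=q[(abs(q[:,1])<.105)&(q[:,0]>.16)&(q[:,0]<.26)&(q[:,2]>.02)&(q[:,2]<.18)]
    for z0 in np.arange(.05,.18,.02):
        s=q[(abs(q[:,2]-z0)<.01)]
        if len(s)>5: print(n,round(z0,2),len(s),'d',(.208-np.percentile(s[:,0],[5,50,95])).round(4))
    P=w.reshape(-1,3); s=P[(P[:,2]>.095)&(P[:,2]<.112)&(abs(P[:,0]-.56)<.06)&(abs(P[:,1]-.28)<.022)]; print('grip',len(s),s.mean(0).round(4),np.percentile(s[:,2],[50,90]).round(4))
```

```text
[ 0.53690434 -0.1472901   0.23083449] -3.0157632669538588
scene 0.05 392 d [ 0.0043 -0.0012 -0.0031]
scene 0.07 398 d [ 0.0002 -0.0017 -0.0038]
scene 0.09 394 d [-0.0001 -0.002  -0.0039]
scene 0.11 400 d [-0.0004 -0.0023 -0.0041]
scene 0.13 401 d [-0.0007 -0.0025 -0.0046]
scene 0.15 382 d [-0.001  -0.0029 -0.0047]
scene 0.17 219 d [ 0.0084  0.0029 -0.0035]
grip 374 [0.5579 0.2843 0.1019] [0.1024 0.1046]
[ 0.53701703 -0.14697443  0.23096508] -3.014958652193609
top 0.05 307 d [ 0.0087 -0.0009 -0.0018]
top 0.07 232 d [-0.0009 -0.0015 -0.0021]
top 0.09 245 d [-0.0012 -0.0018 -0.0023]
top 0.11 205 d [-0.0015 -0.0021 -0.0237]
top 0.13 37 d [-0.0015 -0.0021 -0.0026]
top 0.17 392 d [ 0.0079  0.0021 -0.0035]
grip 544 [0.5593 0.28   0.1019] [0.1021 0.1047]
```

{"op": "send_rows", "data": {
  "targets": [
    [0,0,0,-0.04,0],
    [0,0,0,-0.035,0],
    [0,0,0,0,0],
    [0,-0.0028,0.0218,0,0],
    [0,0,0,0,0]
  ]
}}

```text
time: 18.85
tool_pos: [0.5347, -0.1244, 0.1577]
tool_rot: [3.142, 0.001, -3.014]
contact_force: [-0.3, 0.1, 0.4]
opening: 0.0005
grip_force: 0.0
```

{"op": "send_rows", "data": {
  "targets": [
    [0,-0.0012,0.0095,-0.0005,0],
    [0,-0.0012,0.0095,-0.0008,0],
    [0,0,0,0,0]
  ]
}}

```text
time: 19.15
tool_pos: [0.5325, -0.1066, 0.1561]
tool_rot: [-3.141, 0.002, -3.015]
contact_force: [-0.4, -0.1, 1.1]
opening: 0.0006
grip_force: 0.4
```

{"op": "send_rows", "data": {
  "targets": [
    [0,-0.0014,0.0109,-0.0025,0],
    [0,-0.0014,0.0108,-0.0032,0],
    [0,0,0,0,0]
  ]
}}

```text
time: 19.45
tool_pos: [0.5285, -0.0845, 0.1488]
tool_rot: [3.141, -0.001, -3.015]
contact_force: [-0.3, -0.1, 0.0]
opening: 0.0002
grip_force: 0.0
```

{"op": "send_rows", "data": {
  "targets": [
    [0,-0.0013,0.0101,-0.0045,0],
    [0,-0.0013,0.01,-0.0053,0],
    [0,0,0,0,0]
  ]
}}

```text
time: 19.75
tool_pos: [0.5254, -0.0642, 0.1381]
tool_rot: [3.14, -0.002, -3.015]
contact_force: [-0.2, -0.1, 0.2]
opening: 0.0007
grip_force: 0.0
```

{"op": "send_rows", "data": {
  "targets": [
    [0,-0.0012,0.0089,-0.0065,0],
    [0,-0.0011,0.0089,-0.0073,0],
    [0,0,0,0,0]
  ]
}}

```text
time: 20.05
tool_pos: [0.523, -0.0465, 0.1241]
tool_rot: [3.14, -0.003, -3.015]
contact_force: [-0.3, -0.1, -0.2]
opening: 0.0005
grip_force: 0.0
```

{"op": "send_rows", "data": {
  "targets": [
    [0,-0.001,0.0074,-0.0081,0],
    [0,-0.0009,0.0073,-0.0088,0],
    [0,0,0,0,0]
  ]
}}

```text
time: 20.35
tool_pos: [0.5211, -0.0321, 0.1071]
tool_rot: [3.14, -0.003, -3.016]
contact_force: [-0.1, -0.0, -0.2]
opening: 0.0004
grip_force: 0.0
```

{"op": "send_rows", "data": {
  "targets": [
    [0,-0.0007,0.0056,-0.0096,0],
    [0,-0.0007,0.0055,-0.0101,0],
    [0,0,0,0,0]
  ]
}}

```text
time: 20.65
tool_pos: [0.5196, -0.0212, 0.0872]
tool_rot: [3.14, -0.003, -3.016]
contact_force: [-0.7, 0.4, 0.7]
opening: 0.0003
grip_force: 0.0
```

{"op": "send_rows", "data": {
  "targets": [
    [0,-0.0005,0.0035,-0.0105,0],
    [0,-0.0004,0.0034,-0.0109,0],
    [0,0,0,0,0]
  ]
}}

```text
time: 20.95
tool_pos: [0.5187, -0.0146, 0.0657]
tool_rot: [3.141, -0.003, -3.016]
contact_force: [-0.7, 0.3, -0.7]
opening: 0.0003
grip_force: 0.0
```

{"op": "send_rows", "data": {
  "targets": [
    [0,-0.0002,0.0014,-0.007,0],
    [0,-0.0001,0.0013,-0.006,0],
    [0,0,0,-0.005,0],
    [0,0,0,0,0]
  ]
}}

```text
time: 21.35
tool_pos: [0.5191, -0.0124, 0.0487]
tool_rot: [3.141, -0.001, -3.016]
contact_force: [-0.0, -1.0, 0.1]
opening: 0.0005
grip_force: 0.0
```

{"op": "send_rows", "data": {
  "targets": [
    [0,0,0,-0.003,0],
    [0,0,0,0,0]
  ]
}}

```text
time: 21.55
tool_pos: [0.5195, -0.0125, 0.0463]
tool_rot: [3.141, -0.0, -3.016]
contact_force: [0.2, -0.0, -0.7]
opening: 0.0003
grip_force: 0.0
```

{"op": "send_rows", "data": {
  "targets": [
    [0,0,0,-0.0015,0],
    [0,0,0,0,0]
  ]
}}

```text
time: 21.75
tool_pos: [0.5197, -0.0125, 0.0452]
tool_rot: [-3.142, 0.0, -3.016]
contact_force: [-0.7, 0.1, 1.5]
opening: 0.0005
grip_force: 0.5
```

{"op": "send_rows", "data": {
  "targets": [
    [0,0,0,-0.0012,0],
    [0,0,0,0,0]
  ]
}}

```text
time: 21.95
tool_pos: [0.5197, -0.0125, 0.045]
tool_rot: [-3.141, 0.001, -3.016]
contact_force: [-3.1, 0.2, 12.7]
opening: 0.0004
grip_force: 5.9
```

{"op": "send_rows", "data": {
  "targets": [
    [0,0,0,-0.001,0],
    [0,0,0,0,0]
  ]
}}

```text
time: 22.15
tool_pos: [0.5198, -0.0125, 0.0449]
tool_rot: [-3.141, 0.001, -3.016]
contact_force: [-6.7, 0.2, 19.3]
opening: 0.0004
grip_force: 10.1
```

Firm stop at z = 0.045, so the lid is closed. Retreating for a final check.

{"op": "send_rows", "data": {
  "targets": [
    [0,0,0,0.02,0],
    [0,0,0,0.04,0],
    [0,0,0,0.05,0],
    [0,-0.02,-0.04,0.02,0],
    [0,-0.02,-0.04,0.02,0]
  ]
}}

```text
time: 22.65
tool_pos: [0.4797, -0.0927, 0.1945]
tool_rot: [-3.14, 0.002, -3.013]
contact_force: [0.1, -0.7, -0.4]
opening: 0.0001
grip_force: 0.0
```

{"op": "send_rows", "data": {
  "targets": [
    [0,-0.02,-0.045,0,0],
    [0,-0.02,-0.045,0,0],
    [0,-0.02,-0.04,0,0],
    [0,0,0,0,0],
    [0,0,0,0,0]
  ]
}}

```text
time: 23.15
tool_pos: [0.4191, -0.2231, 0.1928]
tool_rot: [3.141, 0.0, -3.019]
contact_force: [0.2, 1.1, 0.2]
opening: 0.0007
grip_force: 0.0
```

Run:
```python
from lid import *
im,d,w,st=look('top'); cv2.imwrite('pics/topF.png',cv2.resize(im[110:310,100:380,::-1],None,fx=2.5,fy=2.5)); print(st['tool_pos'],st['contact_force'],st['time'])
q=plate(w.reshape(-1,3)); 
for y0 in (-.08,-.05,.05,.08):
    for x0 in (.1,.13,.16,.19):
        s=q[(abs(q[:,0]-x0)<.008)&(abs(q[:,1]-y0)<.01)]; print(y0,x0,len(s),np.median(s[:,2]).round(4) if len(s) else '')
P=w.reshape(-1,3); s=P[(P[:,2]>.097)&(P[:,2]<.112)&(abs(P[:,0]-.56)<.06)&(abs(P[:,1]-.28)<.022)]; print('grip',len(s),cv2.minAreaRect((s[:,:2]*1000).astype(np.float32)),np.percentile(s[:,2],[50,90]).round(4))
```

```text
[ 0.41914708 -0.22308087  0.19276358] [0.21656275 1.13038506 0.23719405] 23.15
-0.08 0.1 67 0.0443
-0.08 0.13 72 0.0442
-0.08 0.16 76 0.0441
-0.08 0.19 75 0.0441
-0.05 0.1 71 0.0441
-0.05 0.13 68 0.0448
-0.05 0.16 71 0.044
-0.05 0.19 66 0.0438
0.05 0.1 63 0.0442
0.05 0.13 62 0.0438
0.05 0.16 64 0.0443
0.05 0.19 66 0.0442
0.08 0.1 65 0.044
0.08 0.13 68 0.0442
0.08 0.16 61 0.0442
0.08 0.19 64 0.0441
grip 512 ((560.9365234375, 281.43585205078125), (102.34400939941406, 23.431814193725586), 5.791043758392334) [0.1025 0.1049]
```

View pics/topF.png

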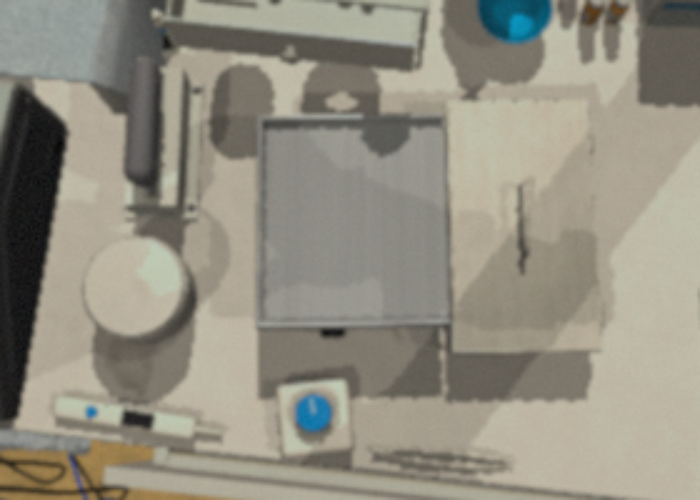

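The final picture shows the lid flat at z = 44 mm (about (522,225)), the plate empty (355,220) and the scraper standing home in its slot (142,120) at the same pose and height as at the start. Nothing else has moved.

```bash
python3 -c "
from cell import hand_in
print(hand_in())"
```

```text
the job is handed in; nothing more can be done
None
```

The job is handed in after about 23 s of the 67 s: all five chips are in the box, the scraper is home in its slot, the lid is closed, and the jar, timer and other things were not touched.

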